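# Sizzle plate to the pass: seat it, check its heat, call the waiter

### The job

Lift the hot sizzle plate off the wire trivet, turn it to suit and lower it on its wooden board so that the three studs come up through its three holes and it lies flat. Then take the infrared thermometer from its holder with its side key squeezed in, aim it at the middle of the plate's well from about 9 cm and hold it steady there for a good second and a half without touching the plate. Stand the thermometer back in its holder and only then ring the bell for the waiter; leave everything else where it is.

Things in the scene. Friction and masses are not known exactly. Their poses are not given: they have to be found in the camera images.
- sizzle_plate: Narrow dark cast-iron plate, 222 x 58 x 16 mm, 0.45-0.75 kg, loose on a fixed wire trivet (176 x 82 mm, 14 mm high). Origin: centre of underside; x along it, z up. Grip across its upright sides (58 mm, along y) at the middle, x -67 to +67. Well sunk 6 mm. End tabs 8 mm thick with 12 mm through holes: one at x = +85, two at x = -85. Hot: keep the thermometer off it.
- hole0 (a point): Plate: centre of the lone hole, at the underside (x = +85, y = 0 mm in the plate's frame).
- hole1 (a point): Plate: centre of one of the two paired holes, at the underside (x = -85, y = -17 mm).
- hole2 (a point): Plate: centre of the other paired hole, at the underside (x = -85, y = +17 mm).
- well (a point): The aiming target: centre of the well's floor, 10 mm above the plate's underside, on the plate's z axis.
- board: Loose wooden board, 250 x 104 mm, top 20 mm above the counter, 0.9 kg. Origin: centre of underside; x along it, z up. On top 3 steel studs, 8 mm thick, 14.5 mm high, bullet-nosed over the upper 7 mm: one at x = +85, y = 0; two at x = -85, y = -17 and +17. Seated, the plate's frame is the board's raised by 20 mm, 2 mm play all round; it fits one way round only.
- stud0 (a point): Board: foot of the lone stud, on the board's top (x = +85, y = 0 mm).
- stud1 (a point): Board: foot of one of the paired studs, on the board's top (x = -85, y = -17 mm); hole1 belongs here.
- stud2 (a point): Board: foot of the other paired stud, on the board's top (x = -85, y = +17 mm); hole2 belongs here.
- thermometer: Loose grey infrared thermometer, 0.2 kg: upright handle 30 (x) x 28 (y) x 118 mm; at its foot a 32 x 32 mm head points forward (+x) and down at 45 degrees. Origin: centre of the handle's bottom, 44 mm above the counter when stored; z up the handle. Nose reaches x = +54, z = -34 mm. Grip across y over the side key, at z = 88 mm (30 mm below the top).
- lens (a point): Front of the thermometer's lens, in the thermometer's frame at x = +44.5, y = 0, z = -24.5 mm. This point's own z axis is the beam: (0.707, 0, -0.707) in the thermometer's frame. It reads the spot that the beam hits; good from 60 to 120 mm.
- measure_key (a joint): Spring key (black, 22 x 46 mm) on the thermometer's left (+y) face, centred at z = 90 mm, 2.8 mm proud; 0 = out, 0.0022 m = fully in (about 4.5 N). A grip of 20 N or more across the handle over the key holds it in; it measures while in.
- holder: Black fixed holder, base 112 x 74 mm. Origin: on the counter under the stored thermometer's origin; x = the stored one's forward. The head drops from above between two cheeks 38 mm apart (3 mm play a side), flared at the top, 62 mm high; back wall 73 mm high, 3 mm behind the handle; front lip 29 mm high, 3 mm before the nose.
- holder_seat (a point): Where the thermometer's origin is when it is fully stored: 44 mm straight above the holder's origin; the thermometer's axes then match the holder's.
- service_bell: Loose chrome counter bell on a black foot, 86 mm across, 65 mm high, 0.18 kg. Origin: centre of its underside.
- bell_top (a point): Top of the bell's plunger button when up, 65 mm above the bell's underside, on its axis; the button is 12 mm across.
- service_bell_plunger (a joint): Bell plunger: 0 = up, 0.004 m = fully down (spring; a light push straight down). It rings from 0.0025.
- spice_jar: Spice jar, 45 mm across, 106 mm high; bystander. Origin: underside.
- teaspoon: Steel teaspoon, 139 mm long, lying; bystander. A fixed mug, 91 mm high, stands beside it on the robot's side. Origin: underside.
- kitchen_roll: Standing kitchen roll, 103 mm across, 228 mm high, fixed, at the back; keep clear of it. Origin: underside.
- bottle: Trigger spray bottle, 252 mm high, fixed, at the back; keep clear of it. Origin: underside.
- pen: Thick marker pen, 135 mm long, lying; bystander. Origin: underside.

How it is judged:
On the way, in this order (a step that is already met when the one before it is completed fails the run):
1. the plate lies flat on the board, its three holes over the three studs, and is let go (distance between hole0 and stud0 below 0.005 m and distance between hole1 and stud1 below 0.005 m and distance between hole2 and stud2 below 0.005 m and z of sizzle_plate in the frame of board below 0.0225 m and contact force between the fingers and sizzle_plate below 0.2 N and linear speed of sizzle_plate below 0.02 m/s), for 0.3 s.
2. the thermometer, its key held in, is aimed from 50 to 130 mm at the well's centre (beam within 12 mm) and held steady for a second while the plate is on its studs (x of well in the frame of lens between -0.012 and 0.012 m and y of well in the frame of lens between -0.012 and 0.012 m and z of well in the frame of lens between 0.05 and 0.13 m and value of joint measure_key above 0.0014 m and linear speed of thermometer below 0.03 m/s and distance between hole0 and stud0 below 0.005 m and distance between hole1 and stud1 below 0.005 m and distance between hole2 and stud2 below 0.005 m and z of sizzle_plate in the frame of board below 0.0225 m), for 1 s.
3. the thermometer stands in its holder and is let go (distance between thermometer and holder_seat below 0.008 m and angle between thermometer's own z axis and vertical below 0.15 rad and contact force between the fingers and thermometer below 0.2 N and linear speed of thermometer below 0.02 m/s), for 0.3 s.
4. the bell is rung: its plunger is pressed at least 2.5 mm (value of joint service_bell_plunger above 0.0025 m), for 0.05 s.
At the end, for the whole second after the job is handed in: The plate lies on the board with each hole within 5 mm of its stud's foot and its underside at most 2.5 mm above the board; the thermometer stands in its holder within 8 mm of its seat and within 0.15 rad of upright; both are at rest and let go; the bell stands upright, its plunger up again (all of step 1 and all of step 3 and angle between service_bell's own z axis and vertical below 0.1 rad and value of joint service_bell_plunger below 0.0015 m); the robot touches nothing.
It fails at once if the thermometer touches the hot plate (contact force between thermometer and sizzle_plate above 0.5 N).
It fails at once if the bell rings before the thermometer is back in its holder (value of joint service_bell_plunger above 0.0025 m and not (distance between thermometer and holder_seat below 0.008 m and angle between thermometer's own z axis and vertical below 0.15 rad)).
It fails at once if the board is pushed away by more than 40 mm (distance of board from where it was at the start of the episode above 0.04 m).
It fails at once if the bell is pushed away by more than 40 mm (distance of service_bell from where it was at the start of the episode above 0.04 m).
It fails at once if a bystander (spice jar, teaspoon or pen) is moved by more than 30 mm (distance of any of spice_jar, teaspoon, pen from where it was at the start of the episode above 0.03 m).
It also fails if it takes over 61 s, if anything falls off the work surface, if the arm or the gripper's body presses on something with over 40 N, if the wrist force passes 120 N, or if a joint passes its speed limit or range.

### The arm

A 6-joint arm with a two-finger parallel gripper is mounted at the origin on a cart in front of the work surface, level with it; the furniture and walls round the work are solid. World frame = base frame: x ahead of the robot, y to its left, z up, the work surface at z = 0. Lengths are in m, angles in rad, forces in N, time in s.
With the tool pointing down it reaches from about 0.225 to 0.875 m from the base axis. Payload 3.4 kg.
Tool frame: the origin (TCP) lies on the centre line of the jaws, within the pads' length; the fingertips stand 17 mm ahead of it and the grasp point (between the pads) lies 2 mm behind it (nose_length is the distance from the TCP to the fingertips, in m); z points along the fingers, y is the line along which they close (so a half turn about z gives the same grasp; the last joint's range is limited). The gripper opens to 85 mm and grips with 20 to 120 N. Pads are 22 mm wide; open, the fingers measure 114 mm over their backs; the gripper's body (76 mm by 85 mm) begins 54 mm behind the grasp point. The pads swing forward as they close: fully open they stand 13 mm farther back than shut.
Start: joints at [1.208, 0.276, 1.505, -0, 1.361, -0.121], TCP at [0.138, 0.558, 0.248] pointing down, gripper open.
Joint ranges: [-2.89, 2.89], [-0.75, 2.08], [0.22, 2.7], [-1.18, 4.32], [0.11, 2.71], [-2.7, 2.7]. Speed limits (rad/s): [2.57, 2.57, 3.14, 3.14, 3.14, 3.14].

### API

Orientations are given as a unit quaternion [w, x, y, z].
In Python, from rig import get_state, get_image, sign_off, find_in, place_of, nose_length gives the robot as it stands.
- The arm moves only by the tool apply_moves, never from a script. Its argument "deltas" is one flat list of numbers, 5 for each row, row after row: the finger opening in mm, from 0 to 85.4, then the shift along the tool's x, y, z in mm, then the turn about the tool's z in degrees. A call has 1 to 12 rows; each row is the pose to reach, as a shift and turn from the pose commanded when the call began, along the tool's axes at that moment; what a row does not reach only later rows make up. A row lasts 1/12 s, in which the tool goes at most 41.7 mm and 7.16 degrees, less where a joint would pass 70% of its speed; a pose out of reach is approached as far as the arm can. A call with a gripper value outside its range is refused whole. The fingers move at their own pace and stop on an object; "squeeze" is the grip in N (left out, the last holds). Time passes only in rows, so rows that repeat a pose let the fingers close. It gives the time, the measured TCP pose, the force, the opening and the grip force at its end, in the units of the state.
- get_state(): the state, without advancing time (a new reading comes with each control period).
- get_image(name): name is "side" or "top" or "wrist"; returns a dict with "frame" (384x512x3 uint8, red, green, blue), "K" (3x3 intrinsics, pixels), "position" and "orientation" of the camera in the world. Camera axes: x right, y down, z forward; pixel columns grow to the right and rows downward; lengths in m; the calibration is good to about 2 mm. A picture is of the moment at which its call begins. There is no depth.
- sign_off(): hands the job in; it is judged then, once.
Trained networks look in a picture, given as the dict that the camera call returned (one of the last four; its "shot" number tells which), for a name from the list of things; names that differ only in an ending like _2 or _b are one class to them, and where a whole thing is asked for, a point or a joint stands for the part that bears it (a point fixed in the world has none). Each returns a list of dicts, best first, with "score" (0 to 1); they miss things now and then, are a little off and sometimes report something else, mostly with a low value. They report only what shows in the picture. A call takes as long as a camera call.
- find_in(query, picture): "point" ([column, row] in pixels, amid what is visible of it).
- place_of(query, picture): "point" ([column, row] in pixels: a listed point, or the origin of a listed thing).
The state is a dict: "clock": time; "qpos": joint angles; "qd": joint speeds; "effort": joint torques, N m; "position": TCP position; "ee_rot": TCP orientation; "contact_force": force on the tool from outside, world axes, zero at the start; "moment": the same for the moment, N m; "width": finger opening in m; "gripper_force": force on a finger pad.
Only numpy, scipy, OpenCV 4.12 (cv2) and the standard library are available. Lean on these libraries where they do the work, as an engineer would, in place of code of your own. Each camera call takes 0.05 s, during which the arm holds its last target. There are 200 camera calls.

## Working session

There is one attempt and no reset: what is moved stays moved. The work goes in short steps, Python scripts to look and compute and a tool call to move; the robot and the scene stay as the last step left them, time stands still between calls to the robot, and variables do not carry over. Pictures are saved under pics/ and viewed, at most 10 in all, crops included, and the job is handed in when it is done.

Besides the shell and the picture viewer there is one more tool, called after "Emit:" as name(argument=value, ...), one argument or row to a line, values as JSON. apply_moves: Moves the arm, as the interface text tells. Its arguments: {"type":"object","properties":{"deltas":{"type":"array"},"squeeze":{"type":"number"}},"required":["deltas"]}

```bash
ls; mkdir -p pics; cat > h.py <<'E'
import numpy as np, cv2
from scipy.spatial.transform import Rotation as R
from rig import *
def rot(q): return R.from_quat([q[1],q[2],q[3],q[0]]).as_matrix()
def ray(im,p):
    d=rot(im["orientation"])@np.linalg.inv(im["K"])@np.array([p[0],p[1],1.]); return np.array(im["position"]),d
def at_z(im,p,z):
    o,d=ray(im,p); return o+d*(z-o[2])/d[2]
def proj(im,P):
    c=rot(im["orientation"]).T@(np.array(P)-im["position"]); c=np.array(im["K"])@c; return c[:2]/c[2]
def tri(l):
    A=np.zeros((3,3));b=np.zeros(3)
    for o,d in l:
        d=d/np.linalg.norm(d);M=np.eye(3)-np.outer(d,d);A+=M;b+=M@o
    return np.linalg.solve(A,b)
def save(im,n): cv2.imwrite("pics/"+n,im["frame"][:,:,::-1])
E
cat > a.py <<'E'
from h import *
s=get_state(); print(s["clock"],s["position"],s["ee_rot"],nose_length if not callable(nose_length) else nose_length())
t=get_image("top"); d=get_image("side"); save(t,"t0.png"); save(d,"s0.png")
print(t["position"],d["position"])
Z=dict(sizzle_plate=.014,hole0=.014,hole1=.014,hole2=.014,board=0,stud0=.02,stud1=.02,stud2=.02,thermometer=.044,lens=.0195,holder=0,service_bell=0,bell_top=.065,spice_jar=0,teaspoon=0,kitchen_roll=0,bottle=0,pen=0,well=.024)
for n,z in Z.items():
    for nm,im in(("t",t),("s",d)):
        r=place_of(n,im)[:2]
        print(n,nm,[(np.round(x["point"]).tolist(),round(x["score"],2),np.round(at_z(im,x["point"],z)[:2],3).tolist()) for x in r])
E
python3 a.py
```

```text
pics
0.0 [0.13749555 0.55780614 0.24741929] [-2.33033558e-04  1.20587898e-01  9.92702219e-01 -8.99217490e-04] 0.017
[ 0.37418599 -0.11130815  1.15143859] [ 0.2890523  -0.70062056  0.67305133]
sizzle_plate t [([333.0, 227.0], 0.78, [0.489, -0.291]), ([200.0, 201.0], 0.24, [0.568, 0.055])]
sizzle_plate s [([258.0, 276.0], 0.9, [0.487, -0.297])]
hole0 t [([367.0, 235.0], 0.82, [0.466, -0.378]), ([300.0, 226.0], 0.75, [0.493, -0.207])]
hole0 s [([286.0, 308.0], 0.95, [0.502, -0.388]), ([240.0, 248.0], 0.77, [0.485, -0.208])]
hole1 t [([367.0, 235.0], 0.82, [0.466, -0.378]), ([300.0, 226.0], 0.75, [0.493, -0.207])]
hole1 s [([286.0, 308.0], 0.95, [0.502, -0.388]), ([240.0, 248.0], 0.77, [0.485, -0.208])]
hole2 t [([367.0, 235.0], 0.82, [0.466, -0.378]), ([300.0, 226.0], 0.75, [0.493, -0.207])]
hole2 s [([286.0, 308.0], 0.95, [0.502, -0.388]), ([240.0, 248.0], 0.77, [0.485, -0.208])]
board t [([253.0, 221.0], 0.62, [0.513, -0.084])]
board s [([230.0, 212.0], 0.98, [0.516, -0.077])]
stud0 t [([248.0, 191.0], 0.69, [0.589, -0.074]), ([250.0, 254.0], 0.65, [0.424, -0.073])]
stud0 s [([193.0, 
[... 1232 characters left out ...]
 [([298.0, 282.0], 0.74, [0.351, -0.196])]
teaspoon s [([185.0, 273.0], 0.57, [0.35, -0.204]), ([193.0, 214.0], 0.39, [0.427, -0.042])]
kitchen_roll t [([154.0, 158.0], 0.76, [0.695, 0.181])]
kitchen_roll s [([248.0, 145.0], 0.81, [0.687, 0.174]), ([269.0, 313.0], 0.75, [0.47, -0.375])]
bottle t [([184.0, 133.0], 0.92, [0.762, 0.097])]
bottle s [([280.0, 150.0], 0.97, [0.766, 0.098]), ([250.0, 144.0], 0.68, [0.696, 0.173])]
pen t [([201.0, 260.0], 0.57, [0.413, 0.055])]
pen s [([179.0, 196.0], 0.72, [0.416, 0.041])]
well t [([333.0, 229.0], 0.88, [0.483, -0.289]), ([299.0, 226.0], 0.48, [0.494, -0.204])]
well s [([258.0, 275.0], 0.95, [0.484, -0.298]), ([211.0, 139.0], 0.71, [0.585, 0.228])]
```

```bash
python3 -c "
import cv2
for n,(x0,x1,y0,y1) in dict(t0=(110,390,110,310),s0=(150,320,100,330)).items():
    i=cv2.imread(f'pics/{n}.png')[y0:y1,x0:x1]; f=2.6
    cv2.imwrite(f'pics/{n}c.png',cv2.resize(i,None,fx=f,fy=f,interpolation=cv2.INTER_CUBIC))
"
```

```text
(no output)
```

View pics/t0c.png

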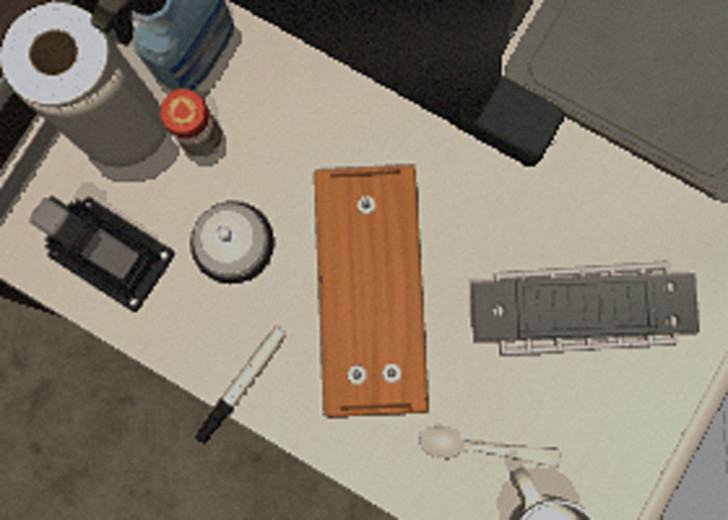

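View pics/s0c.png

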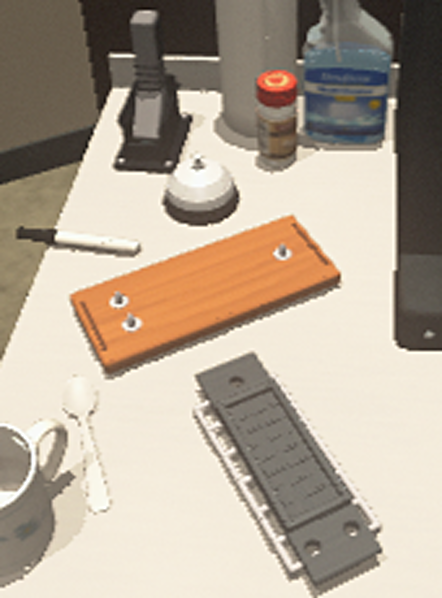

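The top view shows the board's lone stud at about (250,189) and its paired studs at (247,254) and (261,254). The plate's lone hole is at about (301,230), with its paired holes at (368,220) and (368,233). The thermometer head points toward the lower right, and the bell is at (198,202).

```bash
cat > b.py <<'E'
from h import *
t=get_image("top")
g=lambda L,z:[at_z(t,(110+x/2.6,110+y/2.6),z)[:2] for x,y in L]
def pose(P):
    m=(P[1]+P[2])/2; v=P[0]-m; c=(P[0]+m)/2; w=P[2]-P[1]
    return np.round(c,4),round(np.degrees(np.arctan2(v[1],v[0])),1),np.linalg.norm(v).round(4),np.linalg.norm(w).round(4),np.round(np.degrees(np.arctan2(w[1],w[0])),1)
print("plate",pose(g([(497,311),(672,321),(670,287)],.022)))
print("board",pose(g([(365,204),(392,374),(357,374)],.03)))
print("therm top", g([(50,215)],.162), "plate corners",g([(472,281),(473,342),(698,334),(695,272)],.03))
print("holder corners",g([(135,310),(172,256)],.005))
s=get_state();M=rot(s["ee_rot"]);print(M.round(3),s["qpos"])
w=get_image("wrist");print("wristcam rel tool",(M.T@(np.array(w["position"])-s["position"])).round(3),(M.T@rot(w["orientation"])).round(2))
E
python3 b.py
```

```text
plate (array([ 0.4841, -0.2937]), np.float64(90.5), np.float64(0.1711), np.float64(0.0336), np.float64(-0.9))
board (array([ 0.5094, -0.0831]), np.float64(1.5), np.float64(0.1695), np.float64(0.0342), np.float64(88.3))
therm top [array([0.56798529, 0.19673294])] plate corners [array([ 0.51301718, -0.18431066]), array([ 0.45293794, -0.18262699]), array([ 0.45405348, -0.40124933]), array([ 0.51485847, -0.40305787])]
holder corners [array([0.49750365, 0.15653379]), array([0.55171078, 0.11878108])]
[[-0.971  0.239  0.   ]
 [ 0.239  0.971  0.   ]
 [-0.     0.    -1.   ]] [ 1.20801349e+00  2.75895685e-01  1.50489231e+00 -9.20335028e-06
  1.36068476e+00 -1.21017497e-01]
wristcam rel tool [ 0.079  0.001 -0.126] [[-0.   -0.95 -0.31]
 [ 1.   -0.   -0.  ]
 [ 0.   -0.31  0.95]]
```

Emit:
apply_moves(
  deltas=[85, -40, -50, 0, 6, 85, -80, -100, 0, 12, 85, -120, -150, 0, 18, 85, -160, -200, 0, 24, 85, -200, -260, 0, 30, 85, -240, -320, 0, 36, 85, -270, -372, 0, 42, 85, -300, -410, 0, 48, 85, -324, -440, 0, 54, 85, -345, -475, 0, 60, 85, -370, -510, 0, 66, 85, -400, -550, 0, 72],
  squeeze=40,
)

```text
clock: 3.1
position: [0.3285, 0.0945, 0.2487]
ee_rot: [0.0, 0.683, 0.731, 0.001]
contact_force: [0.3, 0.1, -0.7]
width: 0.0856
gripper_force: 0.0
```

```bash
cat > go.py <<'E'
# python3 go.py x y z az : shift in tool axes to reach TCP (m) with tool y axis azimuth az (deg)
import sys; from h import *
x,y,z,a=map(float,sys.argv[1:5]); s=get_state(); M=rot(s["ee_rot"])
c=np.degrees(np.arctan2(M[1,1],M[0,1]))
print("clock",s["clock"],s["position"].round(4),"az",c.round(2),"w",s["width"],"tilt",M[2,2],"q",s["qpos"].round(2))
print("delta",(1e3*M.T@(np.array([x,y,z])-s["position"])).round(1),"turn",round(-(a-c),1))
E
python3 go.py .484 -.2937 .2 .5
```

```text
clock 3.1 [0.3285 0.0945 0.2487] az 3.87 w 0.08557384144262783 tilt -0.999998525629548 q [ 0.08 -0.09  1.92  0.    1.31  0.01]
delta [-397.8  128.9   48.9] turn 3.4
```

Emit:
apply_moves(
  deltas=[85, -40, 13, 5, 1, 85, -80, 26, 10, 2, 85, -119, 39, 15, 3, 85, -159, 52, 20, 3.4, 85, -199, 64, 25, 3.4, 85, -239, 77, 30, 3.4, 85, -279, 90, 35, 3.4, 85, -318, 103, 40, 3.4, 85, -358, 116, 45, 3.4, 85, -398, 129, 49, 3.4, 85, -398, 129, 49, 3.4, 85, -398, 129, 49, 3.4],
)

```text
clock: 4.1
position: [0.4864, -0.2937, 0.1982]
ee_rot: [-0.0, 0.703, 0.711, -0.0]
contact_force: [-0.4, 0.6, -0.5]
width: 0.0852
gripper_force: 0.0
```

```bash
cat > c.py <<'E'
from h import *
w=get_image("wrist"); save(w,"w1.png"); print(w["position"])
for n,z in (("hole0",.022),("hole1",.022),("well",.024)):
    print(n,[(np.round(x["point"]).tolist(),round(x["score"],2),np.round(at_z(w,x["point"],z)[:2],4).tolist()) for x in place_of(n,w)[:4]])
for P in [(.484,-.2937,.022),(.484,-.2087,.022),(.467,-.3787,.022),(.501,-.3787,.022)]: print(proj(w,P).round())
E
python3 c.py;python3 go.py .484 -.2937 .2 .5
```

```text
[ 0.48587106 -0.21387992  0.32409055]
hole0 [([236.0, 245.0], 0.96, [0.4656, -0.3737]), ([257.0, 88.0], 0.74, [0.4874, -0.2072]), ([270.0, 245.0], 0.57, [0.5039, -0.3726])]
hole1 [([236.0, 245.0], 0.96, [0.4656, -0.3737]), ([257.0, 88.0], 0.74, [0.4874, -0.2072]), ([270.0, 245.0], 0.57, [0.5039, -0.3726])]
well [([254.0, 180.0], 0.7, [0.4849, -0.2972])]
[253. 176.]
[254.  90.]
[237. 249.]
[268. 249.]
clock 4.3 [ 0.4853 -0.2896  0.1995] az 0.8 w 0.08487339193212484 tilt -0.9999994796622595 q [-0.66  0.29  1.61  0.    1.24 -0.68]
delta [-4.1 -1.3 -0.5] turn 0.3
```

View pics/w1.png

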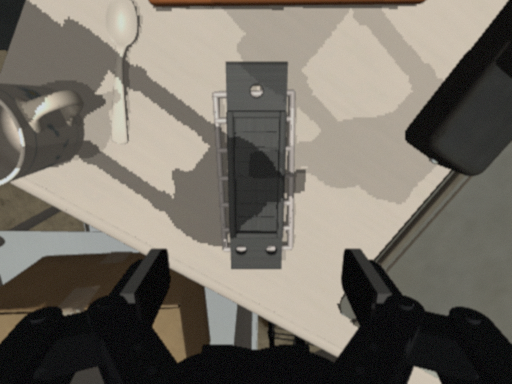

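```bash
python3 go.py .487 -.294 .029 .5; python3 -c "
from h import *
im=cv2.imread('pics/w1.png',0)
for (x,y) in [(257,91),(241,249),(270,249)]:
    p=im[y-8:y+9,x-8:x+9]; m=p>120; yy,xx=np.nonzero(m); print(x-8+xx.mean(),y-8+yy.mean(),m.sum())
"
```

```text
clock 4.3 [ 0.4853 -0.2896  0.1995] az 0.8 w 0.08487339193212484 tilt -0.9999994796622595 q [-0.66  0.29  1.61  0.    1.24 -0.68]
delta [ -4.6   1.8 170.5] turn 0.3
255.97115384615384 90.83653846153847 104
241.0 248.41176470588235 34
270.8529411764706 247.97058823529412 34
```

Emit:
apply_moves(
  deltas=[85, -2, 1, 35, 0.3, 85, -2, 1, 70, 0.3, 85, -2, 1, 105, 0.3, 85, -2, 1, 130, 0.3, 85, -2, 1, 140, 0.3, 85, -2, 1, 140, 0.3, 85, -2, 1, 140, 0.3],
)

```text
clock: 4.88
position: [0.4874, -0.2928, 0.0603]
ee_rot: [0.001, 0.704, 0.71, 0.0]
contact_force: [-0.2, -0.7, -0.3]
width: 0.0852
gripper_force: 0.0
```

```bash
cat > d.py <<'E'
from h import *
w=get_image("wrist"); save(w,"w2.png")
for n,z in (("hole0",.022),("well",.024)):
    print(n,[(np.round(x["point"],1).tolist(),round(x["score"],2),np.round(at_z(w,x["point"],z)[:2],4).tolist()) for x in place_of(n,w)[:4]])
E
python3 go.py .487 -.294 .029 .5;python3 d.py;python3 go.py .487 -.294 .029 .5
```

```text
clock 4.8833 [ 0.4874 -0.2928  0.0603] az 0.5 w 0.08521318308392149 tilt -0.9999994566685262 q [-0.66  0.43  1.78  0.    0.93 -0.67]
delta [-1.2 -0.4 31.3] turn 0.0
hole0 [([274.9, 340.2], 0.81, [0.5014, -0.3719]), ([232.3, 339.3], 0.81, [0.4724, -0.3714]), ([258.2, 85.3], 0.8, [0.4882, -0.208])]
well [([255.7, 239.0], 0.72, [0.4877, -0.2945])]
clock 5.0333 [ 0.4883 -0.294   0.0615] az 0.47 w 0.08487408403720212 tilt -0.9999905630377299 q [-0.66  0.43  1.78  0.    0.93 -0.67]
delta [ 0.1 -1.4 32.5] turn -0.0
```

View pics/w2.png

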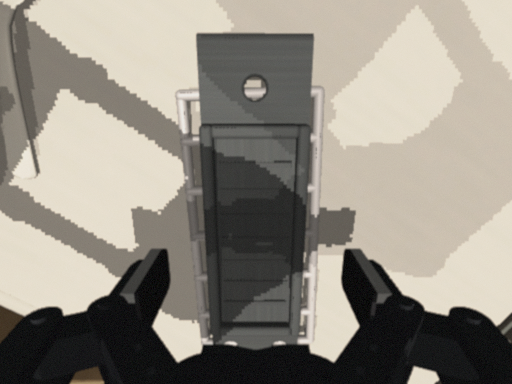

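The view is from just above the plate, which lies centred between the open fingers with its lone hole at (256,88). I'll go down and grip it.

Emit:
apply_moves(
  deltas=[85, 0, -1, 15, 0, 85, 0, -1, 28, 0, 85, 0, -1, 32, 0, 85, 0, -1, 32, 0, 50, 0, -1, 32, 0, 50, 0, -1, 32, 0, 50, 0, -1, 32, 0, 50, 0, -1, 32, 0, 50, 0, -1, 32, 0, 50, 0, -1, 32, 0, 50, 0, -1, 32, 0, 50, 0, -1, 32, 0],
  squeeze=60,
)

```text
clock: 6.03
position: [0.4869, -0.2938, 0.0288]
ee_rot: [0.001, 0.704, 0.71, 0.0]
contact_force: [-0.2, 0.8, 6.0]
width: 0.0562
gripper_force: 65.8
```

Emit:
apply_moves(
  deltas=[50, 0, 0, -5, 0, 50, 0, 0, -15, 0, 50, 0, 0, -35, 0, 50, 0, 0, -65, 0, 50, 0, 0, -95, 0, 50, 0, 0, -95, 0, 50, 0, 0, -95, 0],
  squeeze=80,
)

```text
clock: 6.62
position: [0.4866, -0.2938, 0.1239]
ee_rot: [0.002, 0.704, 0.71, 0.0]
contact_force: [-1.1, 0.8, -5.7]
width: 0.0564
gripper_force: 87.2
```

```bash
python3 go.py .5094 -.0831 .124 -88.5
```

```text
clock 6.6167 [ 0.4866 -0.2938  0.1239] az 0.45 w 0.056359842306761 tilt -0.9999929133214939 q [-0.67  0.36  1.71  0.    1.07 -0.67]
delta [210.5  24.4  -0.5] turn 88.9
```

Emit:
apply_moves(
  deltas=[50, 16, 2, 0, 7, 50, 32, 4, 0, 14, 50, 48, 6, 0, 21, 50, 65, 8, 0, 28, 50, 81, 10, 0, 35, 50, 97, 12, 0, 42, 50, 113, 14, 0, 49, 50, 130, 16, 0, 56, 50, 146, 18, 0, 63, 50, 162, 20, 0, 70, 50, 180, 22, 0, 77, 50, 200, 23, 0, 83],
)

```text
clock: 7.62
position: [0.5058, -0.0921, 0.12]
ee_rot: [-0.001, 0.998, 0.062, -0.002]
contact_force: [0.4, -0.1, -5.2]
width: 0.0564
gripper_force: 87.1
```

```bash
python3 go.py .5094 -.0831 .124 -88.5
```

```text
clock 7.6167 [ 0.5058 -0.0921  0.12  ] az -82.91 w 0.05639814420095351 tilt -0.9999894448550528 q [-0.32  0.3   1.83 -0.    1.03  1.13]
delta [ 4.7 -8.4 -4. ] turn 5.6
```

Emit:
apply_moves(
  deltas=[50, 5, -8, 0, 5.6, 50, 5, -8, 0, 5.6, 50, 5, -8, 0, 5.6, 50, 5, -8, 0, 5.6],
)

```text
clock: 7.95
position: [0.5104, -0.0848, 0.1211]
ee_rot: [-0.0, 1.0, 0.017, -0.001]
contact_force: [-0.0, -0.5, -4.0]
width: 0.0561
gripper_force: 87.1
```

```bash
cat > e.py <<'E'
from h import *
import sys
w=get_image("wrist"); t=get_image("top"); save(w,f"w{sys.argv[1]}.png"); save(t,f"t{sys.argv[1]}.png")
s=get_state(); zb=s["position"][2]-.0288+.014; print(s["position"].round(4),"underside",zb)
for im in (w,t):
  for n,z in (("hole0",zb+.008),("stud0",.03),("board",0)):
    print(n,[(np.round(x["point"],1).tolist(),round(x["score"],2),np.round(at_z(im,x["point"],z)[:2],4).tolist()) for x in place_of(n,im)[:5]])
c=t["frame"][140:310,200:300,::-1]; c=cv2.resize(c,None,fx=3,fy=3,interpolation=2)
o=np.zeros((510,512+300,3),np.uint8); o[:384,:512]=w["frame"][:,:,::-1]; o[:510,512:]=c; cv2.imwrite(f"pics/m{sys.argv[1]}.png",o[:,:800])
E
python3 e.py 3; python3 go.py .5094 -.0831 .124 -88.5
```

```text
[ 0.5108 -0.0852  0.1217] underside 0.10687201889100274
hole0 [([258.0, 82.4], 0.89, [0.5946, -0.0822])]
stud0 [([254.5, 86.4], 0.56, [0.595, -0.0806])]
board [([20.9, 128.1], 0.72, [0.5578, 0.1068])]
hole0 [([248.9, 253.4], 0.92, [0.4223, -0.0753]), ([260.5, 253.7], 0.77, [0.4208, -0.1025]), ([262.2, 252.6], 0.68, [0.4232, -0.1065])]
stud0 [([261.5, 252.1], 0.91, [0.4285, -0.1044]), ([249.2, 252.9], 0.6, [0.4274, -0.0731]), ([261.6, 253.6], 0.35, [0.4248, -0.1045])]
board [([262.9, 252.2], 0.69, [0.4296, -0.1079]), ([253.1, 223.6], 0.55, [0.5053, -0.0845]), ([157.9, 160.9], 0.28, [0.6853, 0.17])]
clock 8.35 [ 0.5112 -0.0848  0.1223] az -88.17 w 0.05611415093526088 tilt -0.9999999964758586 q [-0.3   0.3   1.82  0.    1.03  1.24]
delta [-1.8 -1.8 -1.7] turn 0.3
```

View pics/m3.png

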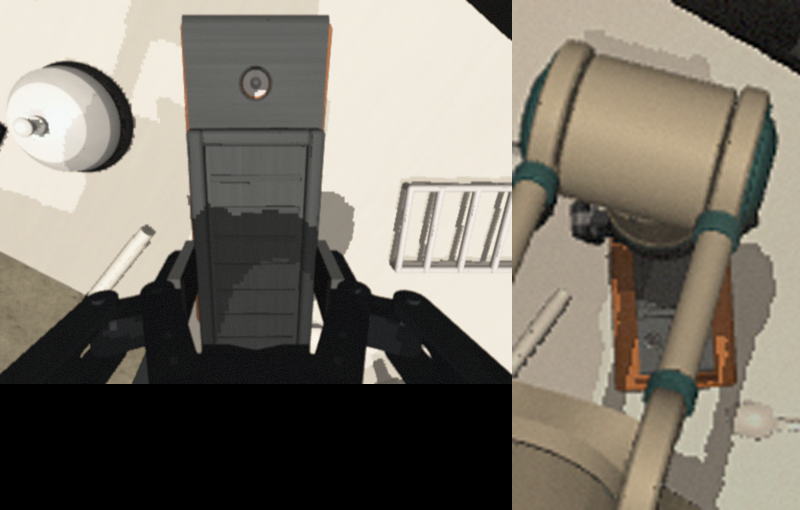

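```bash
python3 - <<'E'
import cv2,numpy as np
w=cv2.imread('pics/w3.png')[60:110,230:280]; t=cv2.imread('pics/t3.png')[225:285,225:285]
o=np.hstack([cv2.resize(w,(400,400),interpolation=0),cv2.resize(t,(400,400),interpolation=0)])
cv2.imwrite('pics/m3b.png',o)
from h import *
im=get_image("wrist")
print(im["K"],"stud0 top",proj(im,(.5944,-.0809,.0345)),"foot",proj(im,(.5944,-.0809,.02)))
s=get_state();p=s["position"]
for z in (.1,.107,.115): print(z,proj(im,(p[0]+.085,p[1]+.0025,z)))
E
```

```text
[[300.53771723   0.         255.33034597]
 [  0.         300.53771723 192.87057608]
 [  0.           0.           1.        ]] stud0 top [254.47355618  89.02346638] foot [254.508126    89.43659438]
0.1 [257.25326821  81.95698689]
0.107 [257.36581629  81.27686635]
0.115 [257.50914286  80.41075343]
```

View pics/m3b.png

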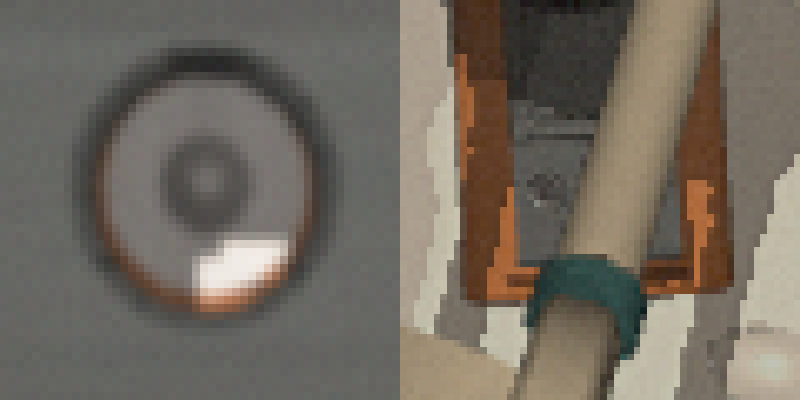

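Stud0 shows centred through hole0, at (255.6,83.1).

```bash
python3 - <<'E'
from h import *
t=get_image("top"); w=get_image("wrist"); s=get_state(); p=s["position"]; M=rot(s["ee_rot"])
a=cv2.imread("pics/t0.png"); h=cv2.cvtColor(a,cv2.COLOR_BGR2HSV)
m=cv2.inRange(h,(5,120,60),(20,255,255)); m=cv2.morphologyEx(m,cv2.MORPH_CLOSE,np.ones((9,9)))
c=max(cv2.findContours(m,0,1)[0],key=cv2.contourArea)
q=np.array([at_z(t,x[0],.02)[:2] for x in c],np.float32)
r=cv2.minAreaRect(q); print("rect",r)
for x0,x1 in((.42,.60),): # long sides fit
    ctr=np.array(r[0]); 
    for sg in(1,-1):
        k=q[(np.abs(q[:,0]-ctr[0])<.1)&(sg*(q[:,1]-ctr[1])>.03)]; print("side",np.degrees(np.polyfit(k[:,0],k[:,1],1)[0]),len(k))
px=(255.6,83.1)
for z in(.115,.111,.0275): print(z,at_z(w,px,z).round(4))
print("tcp",p.round(4),"az",np.degrees(np.arctan2(M[1,1],M[0,1])))
print("paired seen in top", at_z(t,(246.7,253.5),.115-.0),at_z(t,(246.7,253.5),.03))
E
```

```text
rect ((0.510873556137085, -0.08244825899600983), (0.2475973516702652, 0.1021345779299736), 1.0630203485488892)
side 0.9236176957617649 77
side 1.0699539366572524 76
0.115 [ 0.5952 -0.0813  0.115 ]
0.111 [ 0.5954 -0.0813  0.111 ]
0.0275 [ 0.5985 -0.0814  0.0275]
tcp [ 0.5113 -0.0846  0.1224] az -88.1573027757542
paired seen in top [ 0.42218673 -0.070085    0.115     ] [ 0.42612334 -0.06670423  0.03      ]
```

Emit:
apply_moves(
  deltas=[50, 3, -1, 20, 0.8, 50, 3, -1, 40, 0.8, 50, 3, -1, 55, 0.8, 50, 3, -1, 62, 0.8, 50, 3, -1, 62, 0.8, 50, 3, -1, 62, 0.8],
)

```text
clock: 9.0
position: [0.5145, -0.0834, 0.0604]
ee_rot: [-0.0, 1.0, 0.009, 0.0]
contact_force: [-0.5, 0.2, -5.6]
width: 0.056
gripper_force: 86.9
```

```bash
python3 - <<'E'
from h import *
w=get_image("wrist");t=get_image("top");save(w,"w4.png");save(t,"t4.png");p=get_state()["position"];print(p)
a=cv2.resize(w["frame"][50:130,215:295,::-1],(400,400),interpolation=0)
b=cv2.resize(t["frame"][225:285,225:285,::-1],(400,400),interpolation=0)
cv2.imwrite("pics/m4.png",np.hstack([a,b]))
for px in((255.6,83.1),(255.6,90)):
  for z in(.052,.0275): print(px,at_z(w,px,z).round(4))
E
python3 go.py .5 -.08 .1 -89
```

```text
[ 0.51527344 -0.0836803   0.06126863]
(255.6, 83.1) [ 0.5985 -0.0812  0.052 ]
(255.6, 83.1) [ 0.5994 -0.0813  0.0275]
(255.6, 90) [ 0.5958 -0.0813  0.052 ]
(255.6, 90) [ 0.5962 -0.0813  0.0275]
clock 9.1 [ 0.5153 -0.0837  0.0613] az -88.95 w 0.05615932362612368 tilt -0.9999972556215201 q [-0.29  0.37  1.89  0.    0.88  1.26]
delta [-15.1  -3.9 -38.8] turn 0.0
```

View pics/m4.png

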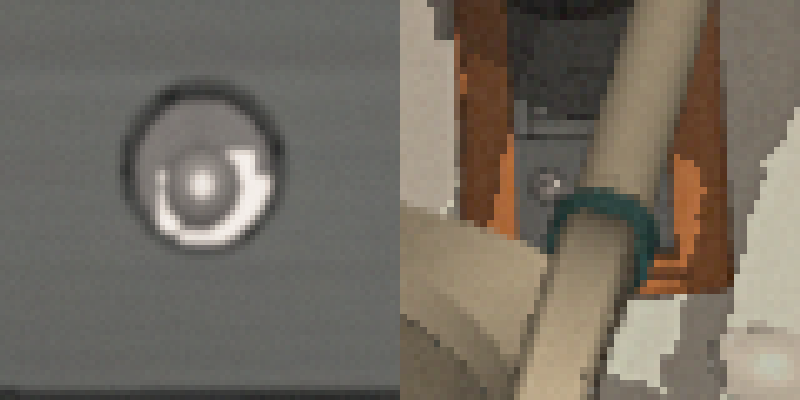

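Stud0 sits about 1 mm nearer the robot than the centre of hole0, and the paired hole shows its stud too. I'll shift slightly and lower.

Emit:
apply_moves(
  deltas=[50, -0.8, 0, 6, 0, 50, -0.8, 0, 12, 0, 50, -0.8, 0, 16, 0, 50, -0.8, 0, 19, 0, 50, -0.8, 0, 21, 0, 50, -0.8, 0, 23, 0, 50, -0.8, 0, 25, 0, 50, -0.8, 0, 25, 0, 50, -0.8, 0, 25, 0],
)

```text
clock: 9.85
position: [0.5135, -0.0834, 0.0353]
ee_rot: [-0.0, 1.0, 0.009, 0.0]
contact_force: [0.5, 0.9, -5.1]
width: 0.0561
gripper_force: 87.1
```

Emit:
apply_moves(
  deltas=[50, 0, 0, 1, 0, 50, 0, 0, 1, 0, 75, 0, 0, 1, 0, 85, 0, 0, 1, 0, 85, 0, 0, 1, 0, 85, 0, 0, 1, 0, 85, 0, 0, -10, 0, 85, 0, 0, -40, 0, 85, 0, 0, -80, 0, 85, 0, 0, -120, 0, 85, 0, 0, -160, 0, 85, 0, 0, -170, 0],
)

```text
clock: 10.85
position: [0.5169, -0.0844, 0.212]
ee_rot: [0.002, 1.0, 0.009, 0.006]
contact_force: [1.5, -0.9, 1.1]
width: 0.0849
gripper_force: 0.0
```

```bash
python3 - <<'E'
from h import *
w=get_image("wrist");d=get_image("side");save(w,"w5.png");save(d,"s5.png")
a=cv2.resize(w["frame"][:,150:360,::-1],None,fx=1.3,fy=1.3)
b=cv2.resize(d["frame"][150:280,160:300,::-1],None,fx=3.5,fy=3.5,interpolation=2)
o=np.zeros((500,800,3),np.uint8);o[:a.shape[0],:a.shape[1]]=a;o[:b.shape[0],300:300+b.shape[1]]=b[:500,:500];cv2.imwrite("pics/m5.png",o)
for n,z in(("hole0",.028),("stud0",.0345),("well",.03)): print(n,[(np.round(x["point"],1).tolist(),round(x["score"],2),np.round(at_z(w,x["point"],z)[:2],4).tolist()) for x in place_of(n,w)[:4]])
E
python3 go.py .5 -.08 .1 -89
```

```text
hole0 [([253.9, 94.6], 0.95, [0.599, -0.0816]), ([238.8, 245.9], 0.92, [0.4339, -0.0669]), ([266.5, 246.8], 0.77, [0.4333, -0.0987])]
stud0 [([252.2, 99.3], 0.94, [0.5945, -0.08]), ([267.7, 249.8], 0.9, [0.4329, -0.0998]), ([239.8, 245.6], 0.69, [0.4377, -0.0684])]
well [([128.2, 122.9], 0.67, [0.5698, 0.0439]), ([336.5, 295.8], 0.65, [0.3701, -0.1849]), ([252.9, 181.0], 0.57, [0.5116, -0.0819])]
clock 11.1 [ 0.5122 -0.083   0.2034] az -88.96 w 0.08529171688229217 tilt -0.9999936618300297 q [-0.29  0.22  1.69  0.    1.23  1.26]
delta [-11.8  -3.1 103.5] turn 0.0
```

View pics/m5.png

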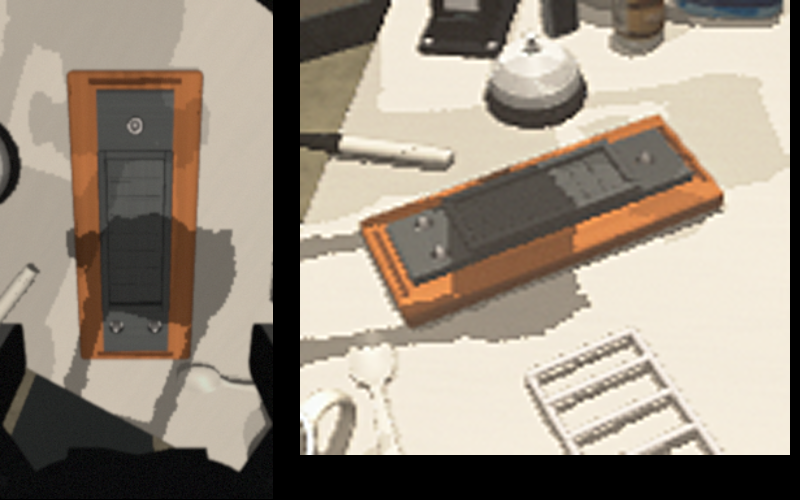

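The plate lies flat with a stud showing in each of its three holes. Next is the thermometer.

```bash
python3 go.py .57 .199 .255 -34
```

```text
clock 11.1 [ 0.5122 -0.083   0.2034] az -88.96 w 0.08529171688229217 tilt -0.9999936618300297 q [-0.29  0.22  1.69  0.    1.23  1.26]
delta [  62.8 -281.   -51.4] turn -55.0
```

Emit:
apply_moves(
  deltas=[85, 6, -25, -12, -6, 85, 12, -55, -24, -12, 85, 18, -85, -36, -18, 85, 24, -115, -46, -25, 85, 30, -145, -51, -32, 85, 36, -175, -51, -39, 85, 43, -205, -51, -46, 85, 50, -235, -51, -52, 85, 57, -262, -51, -55, 85, 63, -281, -51, -55, 85, 63, -281, -51, -55, 85, 63, -281, -51, -55],
)

```text
clock: 12.1
position: [0.5704, 0.1993, 0.2533]
ee_rot: [-0.001, 0.882, 0.471, -0.003]
contact_force: [0.2, -0.5, -1.2]
width: 0.0847
gripper_force: 0.0
```

```bash
cat > f.py <<'E'
from h import *
w=get_image("wrist");save(w,"w6.png")
for n,z in(("thermometer",.044),("holder_seat",.044),("lens",.0195),("holder",0),("bell_top",.065)): print(n,[(np.round(x["point"],1).tolist(),round(x["score"],2),np.round(at_z(w,x["point"],z)[:2],4).tolist()) for x in place_of(n,w)[:2]])
E
python3 f.py;python3 go.py .57 .199 .255 -34
```

```text
thermometer [([253.9, 168.6], 0.57, [0.5677, 0.2001]), ([312.6, 240.6], 0.25, [0.577, 0.0839])]
holder_seat [([257.9, 169.5], 0.82, [0.5709, 0.1967])]
lens []
holder [([255.5, 161.8], 0.95, [0.5682, 0.1977]), ([329.3, 347.2], 0.38, [0.498, -0.118])]
bell_top [([318.6, 271.6], 0.77, [0.5643, 0.0555])]
clock 12.4 [0.5711 0.1976 0.2562] az -34.04 w 0.08516996722685478 tilt -0.9999998676515875 q [ 0.22  0.32  1.43 -0.    1.4   0.81]
delta [ 0.6 -1.7  1.2] turn -0.0
```

View pics/w6.png

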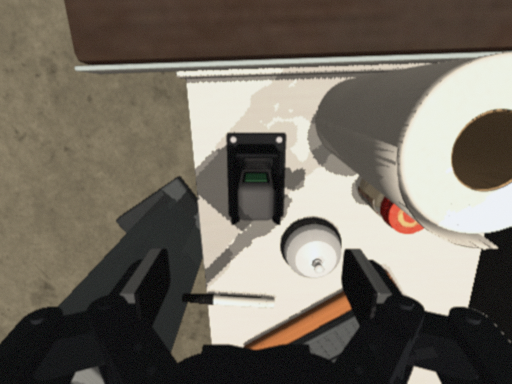

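```bash
python3 - <<'E'
from h import *
w=get_image("wrist")
a=cv2.resize(w["frame"][125:235,200:310,::-1],(550,550),interpolation=2);cv2.imwrite("pics/w6c.png",a)
O=np.array([.5705,.1985,0]);u=np.array([np.cos(np.radians(-124)),np.sin(np.radians(-124)),0]);v=np.array([-u[1],u[0],0])
for n,P in dict(top=O+[0,0,.162],topf=O+.015*u+[0,0,.162],topb=O-.015*u+[0,0,.162],lens=O+.0445*u+[0,0,.02]).items():print(n,proj(w,P).round(1))
for px in((257,200),):print(at_z(w,px,.162))
for px in ((233,140),(279,140),(228.5,133),(285,133)):print(px,at_z(w,px,.006).round(4))
E
```

```text
top [254.6 202.5]
topf [254.6 220.3]
topb [254.5 184. ]
lens [254.9 197.5]
[0.5732205  0.19915808 0.162     ]
(233, 140) [0.5627 0.2355 0.006 ]
(279, 140) [0.6101 0.2034 0.006 ]
(228.5, 133) [0.5631 0.2457 0.006 ]
(285, 133) [0.6209 0.2065 0.006 ]
```

View pics/w6c.png

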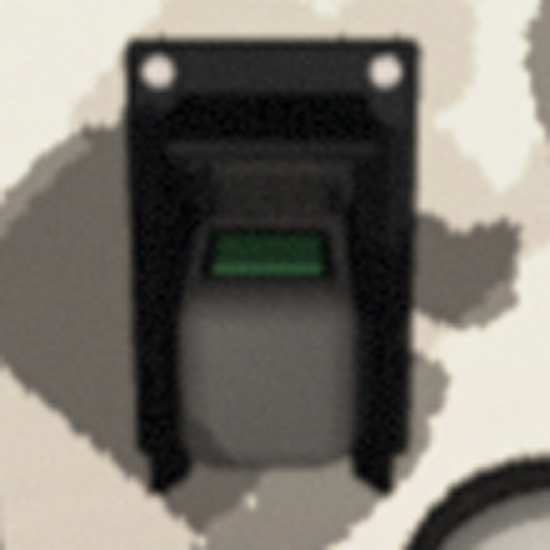

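The display faces away from the robot and the handle top sits at about (254,200), in line with the tool. I'll descend and grip.

Emit:
apply_moves(
  deltas=[85, 2, -1, 30, 0, 85, 2, -1, 60, 0, 85, 2, -1, 90, 0, 85, 2, -1, 115, 0, 85, 2, -1, 125, 0, 85, 2, -1, 125, 0, 20, 2, -1, 125, 0, 20, 2, -1, 125, 0, 20, 2, -1, 125, 0, 20, 2, -1, 125, 0, 20, 2, -1, 125, 0, 20, 2, -1, 125, 0],
  squeeze=60,
)

```text
clock: 13.45
position: [0.5721, 0.2014, 0.1329]
ee_rot: [-0.0, 0.883, 0.47, 0.001]
contact_force: [-0.3, 0.8, 7.6]
width: 0.0275
gripper_force: 60.0
```

Emit:
apply_moves(
  deltas=[20, 0, 0, 0, 0, 20, 0, 0, 0, 0, 20, 0, 0, 0, 0, 20, 0, 0, 0, 0],
)

```text
clock: 13.78
position: [0.5721, 0.2014, 0.1329]
ee_rot: [0.0, 0.883, 0.47, 0.001]
contact_force: [-1.1, 1.1, 7.3]
width: 0.0279
gripper_force: 60.0
```

```bash
python3 go.py .573 .2 .24 -34
```

```text
clock 13.7833 [0.5721 0.2014 0.1329] az -33.95 w 0.02789328797236366 tilt -0.9999970940399456 q [0.22 0.4  1.61 0.   1.12 0.82]
delta [  -0.4    1.7 -107.1] turn 0.0
```

Emit:
apply_moves(
  deltas=[20, 0, 0, -10, 0, 20, 0, 0, -30, 0, 20, 0, 0, -60, 0, 20, 0, 0, -90, 0, 20, 0, 0, -110, 0, 20, 0, 0, -110, 0, 20, 0, 0, -110, 0],
)

```text
clock: 14.37
position: [0.572, 0.2009, 0.2425]
ee_rot: [0.0, 0.883, 0.47, 0.001]
contact_force: [-0.5, -0.3, -2.2]
width: 0.0278
gripper_force: 59.4
```

```bash
python3 go.py .5734 .0066 .207 -34
```

```text
clock 14.3667 [0.572  0.2009 0.2425] az -33.95 w 0.027820628546356023 tilt -0.9999964919423225 q [ 0.22  0.32  1.45 -0.    1.37  0.82]
delta [-160.5  109.6   35.4] turn 0.0
```

Emit:
apply_moves(
  deltas=[20, -16, 11, 0, 0, 20, -36, 25, 0, 0, 20, -60, 41, 0, 0, 20, -85, 58, 0, 0, 20, -110, 75, 8, 0, 20, -130, 89, 16, 0, 20, -147, 100, 26, 0, 20, -156, 106, 32, 0, 20, -160, 109.5, 35, 0, 20, -160, 109.5, 35, 0, 20, -160, 109.5, 35, 0],
)

```text
clock: 15.28
position: [0.5729, 0.0078, 0.2058]
ee_rot: [-0.001, 0.883, 0.47, -0.0]
contact_force: [0.9, 0.5, -2.1]
width: 0.0277
gripper_force: 59.4
```

```bash
cat > g.py <<'E'
from h import *
w=get_image("wrist");d=get_image("side");t=get_image("top");save(d,"s7.png");save(w,"w7.png")
for nm,im in(("w",w),("s",d),("t",t)):
  for n,z in(("lens",.0936),("well",.03),("hole0",.028)):
    print(nm,n,[(np.round(x["point"],1).tolist(),round(x["score"],2),np.round(at_z(im,x["point"],z)[:2],4).tolist()) for x in place_of(n,im)[:2]])
print("lens pred",*[proj(im,(.5734-.0445*.559,.0066-.0445*.829,.0936)).round(1) for im in(w,d,t)],"well pred",*[proj(im,(.513,-.083,.03)).round(1) for im in(w,d,t)])
a=cv2.resize(d["frame"][100:260,150:310,::-1],(560,560),interpolation=2);cv2.imwrite("pics/s7c.png",a)
E
python3 g.py; python3 go.py .5734 .0066 .207 -34
```

```text
w lens []
w well []
w hole0 [([322.5, 225.2], 0.75, [0.6023, -0.0797]), ([192.1, 287.9], 0.6, [0.4337, -0.0636])]
s lens [([232.5, 171.6], 0.66, [0.5467, -0.0366]), ([194.9, 214.9], 0.34, [0.4104, -0.1371])]
s well [([227.4, 208.4], 0.63, [0.5042, -0.0917]), ([228.5, 208.9], 0.19, [0.5059, -0.0946])]
s hole0 [([258.2, 198.8], 0.96, [0.5898, -0.0946]), ([193.3, 216.5], 0.77, [0.4187, -0.0766])]
t lens [([228.6, 203.6], 0.56, [0.5458, -0.0282]), ([250.3, 188.5], 0.18, [0.5816, -0.0823])]
t well [([249.3, 221.5], 0.87, [0.5077, -0.0756])]
t hole0 [([245.7, 252.4], 0.96, [0.4291, -0.0642]), ([247.4, 186.2], 0.76, [0.6008, -0.0731])]
lens pred [257.2 244.4] [232.1 170. ] [229.4 202.5] well pred [256.9 268. ] [229.2 205.1] [252.1 219.3]
clock 15.8833 [0.5731 0.0072 0.2064] az -33.94 w 0.02745568041929454 tilt -0.9999999809127469 q [-0.11  0.3   1.58  0.    1.26  0.48]
delta [-0.3  0.6 -0.6] turn 0.1
```

View pics/s7c.png

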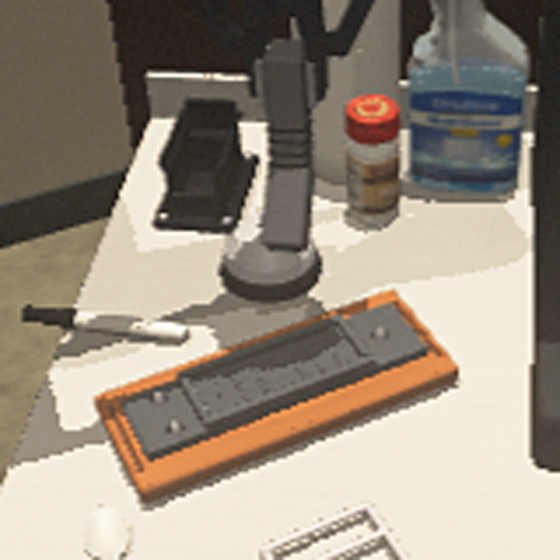

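The thermometer hangs upright over the bell with its head toward the plate, and the lens is within 2 px of the prediction in two cameras. I'll hold it here.

Emit:
apply_moves(
  deltas=[20, 0, 0, 0, 0, 20, 0, 0, 0, 0, 20, 0, 0, 0, 0, 20, 0, 0, 0, 0, 20, 0, 0, 0, 0, 20, 0, 0, 0, 0, 20, 0, 0, 0, 0, 20, 0, 0, 0, 0, 20, 0, 0, 0, 0, 20, 0, 0, 0, 0, 20, 0, 0, 0, 0, 20, 0, 0, 0, 0],
)

```text
clock: 16.88
position: [0.5731, 0.007, 0.2063]
ee_rot: [-0.0, 0.883, 0.47, 0.0]
contact_force: [0.4, -0.5, -2.5]
width: 0.0276
gripper_force: 59.4
```

Emit:
apply_moves(
  deltas=[20, 0, 0, 0, 0, 20, 0, 0, 0, 0, 20, 0, 0, 0, 0, 20, 0, 0, 0, 0, 20, 0, 0, 0, 0, 20, 0, 0, 0, 0, 20, 0, 0, 0, 0, 20, 0, 0, 0, 0, 20, 0, 0, 0, 0, 20, 0, 0, 0, 0, 20, 0, 0, 0, 0, 20, 0, 0, 0, 0],
)

```text
clock: 17.88
position: [0.5731, 0.0071, 0.2063]
ee_rot: [-0.0, 0.883, 0.47, 0.0]
contact_force: [-0.1, 0.3, -2.5]
width: 0.0276
gripper_force: 59.4
```

```bash
python3 go.py .572 .201 .2425 -33.95
```

```text
clock 17.8833 [0.5731 0.0071 0.2063] az -33.95 w 0.02756012761082408 tilt -0.9999999933686287 q [-0.11  0.3   1.58  0.    1.26  0.48]
delta [ 160.3 -109.2  -36.2] turn -0.0
```

Emit:
apply_moves(
  deltas=[20, 3, -2, -15, 0, 20, 15, -10, -30, 0, 20, 35, -24, -35, 0, 20, 60, -41, -35, 0, 20, 85, -58, -35, 0, 20, 110, -75, -35, 0, 20, 132, -90, -35, 0, 20, 148, -101, -35, 0, 20, 157, -107, -35, 0, 20, 160, -109.5, -35, 0, 20, 160, -109.5, -35, 0, 20, 160, -109.5, -35, 0],
)

```text
clock: 18.88
position: [0.5716, 0.1999, 0.2412]
ee_rot: [0.0, 0.883, 0.47, -0.0]
contact_force: [0.1, -0.8, -2.1]
width: 0.0276
gripper_force: 59.6
```

```bash
python3 go.py .572 .201 .2425 -33.95
```

```text
clock 18.8833 [0.5716 0.1999 0.2412] az -33.97 w 0.027620113550433284 tilt -0.9999993569246396 q [ 0.22  0.33  1.45 -0.    1.37  0.82]
delta [ 1.1 -0.2 -1.3] turn -0.0
```

Emit:
apply_moves(
  deltas=[20, 0.5, 0, 20, 0, 20, 0.5, 0, 40, 0, 20, 0.5, 0, 58, 0, 20, 0.5, 0, 72, 0, 20, 0.5, 0, 83, 0, 20, 0.5, 0, 92, 0, 20, 0.5, 0, 99, 0, 20, 0.5, 0, 104, 0, 20, 0.5, 0, 107, 0, 20, 0.5, 0, 108.5, 0, 20, 0.5, 0, 108.5, 0, 20, 0.5, 0, 108.5, 0],
)

```text
clock: 19.88
position: [0.5723, 0.2015, 0.1334]
ee_rot: [0.0, 0.883, 0.47, 0.001]
contact_force: [-0.6, 0.2, -2.0]
width: 0.0274
gripper_force: 59.7
```

Emit:
apply_moves(
  deltas=[20, 0, 0, 1, 0, 20, 0, 0, 1, 0, 40, 0, 0, 1, 0, 85, 0, 0, 1, 0, 85, 0, 0, 1, 0, 85, 0, 0, 1, 0, 85, 0, 0, 1, 0, 85, 0, 0, 1, 0, 85, 0, 0, -20, 0, 85, 0, 0, -60, 0, 85, 0, 0, -100, 0, 85, 0, 0, -120, 0],
)

```text
clock: 20.88
position: [0.5736, 0.2018, 0.2577]
ee_rot: [0.001, 0.883, 0.47, 0.003]
contact_force: [0.5, -0.1, 0.7]
width: 0.0846
gripper_force: 0.0
```

```bash
python3 - <<'E'
from h import *
w=get_image("wrist");d=get_image("side");t=get_image("top")
for nm,im in(("w",w),("s",d),("t",t)):
  for n,z in(("thermometer",.044),("bell_top",.065)):
    print(nm,n,[(np.round(x["point"],1).tolist(),round(x["score"],2),np.round(at_z(im,x["point"],z)[:2],4).tolist()) for x in place_of(n,im)[:2]])
a=cv2.resize(w["frame"][:,:,::-1],(400,300));b=cv2.resize(d["frame"][100:250,160:310,::-1],(400,400),interpolation=2)
o=np.zeros((400,800,3),np.uint8);o[:300,:400]=a;o[:,400:]=b;cv2.imwrite("pics/m8.png",o)
E
python3 go.py .567 .061 .15 -34
```

```text
w thermometer []
w bell_top [([320.0, 271.4], 0.78, [0.5705, 0.0554])]
s thermometer [([211.1, 139.7], 0.93, [0.5733, 0.1938])]
s bell_top [([224.2, 157.5], 0.83, [0.5641, 0.0642])]
t thermometer [([142.2, 201.0], 0.8, [0.5681, 0.1992])]
t bell_top [([193.3, 199.9], 0.85, [0.5628, 0.0632]), ([296.2, 281.8], 0.74, [0.3528, -0.1864])]
clock 21.3333 [0.5711 0.2011 0.2511] az -33.96 w 0.08534755914464377 tilt -0.9999947047052193 q [0.22 0.32 1.43 0.   1.39 0.82]
delta [-118.3   75.1  101.2] turn 0.0
```

View pics/m8.png

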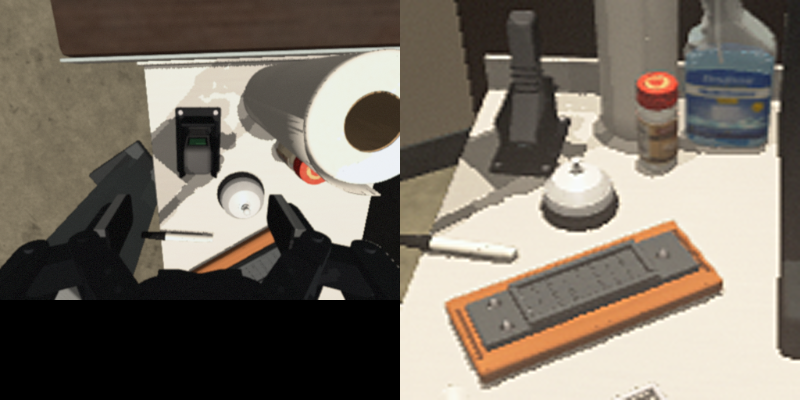

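The thermometer stands in its holder and the plate is still seated. Next I go over the bell with the fingers shut.

Emit:
apply_moves(
  deltas=[40, -20, 13, 0, 0, 0, -45, 29, 0, 0, 0, -70, 45, 0, 0, 0, -95, 60, 10, 0, 0, -110, 70, 30, 0, 0, -118, 75, 60, 0, 0, -118, 75, 85, 0, 0, -118, 75, 100, 0, 0, -118, 75, 100, 0, 0, -118, 75, 100, 0],
)

```text
clock: 22.17
position: [0.5675, 0.0615, 0.1516]
ee_rot: [-0.001, 0.883, 0.47, -0.001]
contact_force: [-0.4, -0.1, 0.2]
width: 0.0001
gripper_force: 0.0
```

```bash
python3 - <<'E'
from h import *
w=get_image("wrist");d=get_image("side")
L=[]
for nm,im in(("w",w),("s",d)):
    r=place_of("bell_top",im)[:1]; print(nm,[(x["point"],x["score"],at_z(im,x["point"],.065).round(4)) for x in r])
save(w,"w9.png")
E
python3 go.py .567 .061 .083 -34
```

```text
w [([255.5, 213.7], 0.72, array([0.5637, 0.0568, 0.065 ]))]
s [([225.6, 155.7], 0.63, array([0.5709, 0.0701, 0.065 ]))]
clock 22.3667 [0.5692 0.0618 0.1542] az -33.93 w -1.0894320080000246e-05 tilt -0.9999958861372472 q [-0.01  0.34  1.66  0.    1.14  0.58]
delta [-2.  -1.6 71.2] turn 0.1
```

View pics/w9.png

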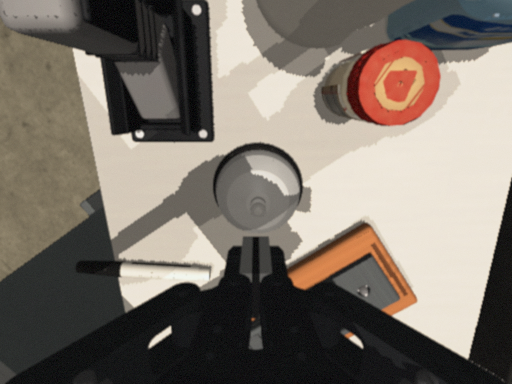

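The button is at (258,207), which puts it at about (0.568, 0.060), under the closed tips.

Emit:
apply_moves(
  deltas=[0, 0, 1, 30, 0, 0, 0, 1, 55, 0, 0, 0, 1, 66, 0, 0, 0, 1, 69, 0, 0, 0, 1, 71, 0, 0, 0, 1, 73, 0, 0, 0, 1, 73, 0, 0, 0, 1, 73, 0],
)

```text
clock: 23.03
position: [0.5699, 0.0611, 0.0812]
ee_rot: [0.001, 0.883, 0.47, 0.001]
contact_force: [-1.2, 0.4, 1.8]
width: 0.0
gripper_force: 1.0
```

Emit:
apply_moves(
  deltas=[0, 0, 0, 1.5, 0, 0, 0, 0, 1.5, 0, 0, 0, 0, 1.5, 0],
)

```text
clock: 23.28
position: [0.5699, 0.0611, 0.0794]
ee_rot: [0.0, 0.883, 0.47, 0.001]
contact_force: [-1.0, 0.9, 5.6]
width: -0.0
gripper_force: 2.8
```

Emit:
apply_moves(
  deltas=[0, 0, 0, 1, 0, 0, 0, 0, 1, 0, 0, 0, 0, 1, 0],
)

```text
clock: 23.53
position: [0.5699, 0.0611, 0.0786]
ee_rot: [0.0, 0.883, 0.47, 0.001]
contact_force: [-0.5, 0.4, 6.6]
width: 0.0001
gripper_force: 3.6
```

Emit:
apply_moves(
  deltas=[0, 0, 0, 1, 0, 0, 0, 0, 1, 0, 0, 0, 0, 1, 0],
)

```text
clock: 23.78
position: [0.5699, 0.0611, 0.0782]
ee_rot: [0.001, 0.883, 0.47, 0.001]
contact_force: [-1.6, 0.7, 9.9]
width: -0.0003
gripper_force: 5.1
```

Emit:
apply_moves(
  deltas=[0, 0, 0, 1, 0, 0, 0, 0, 1, 0, 0, 0, 0, 1, 0],
)

```text
clock: 24.03
position: [0.57, 0.0611, 0.0781]
ee_rot: [0.001, 0.883, 0.47, 0.001]
contact_force: [-4.0, 0.7, 15.2]
width: 0.0002
gripper_force: 7.8
```

Emit:
apply_moves(
  deltas=[0, 0, 0, 1, 0, 0, 0, 0, 1, 0, 0, 0, 0, 1, 0],
)

```text
clock: 24.28
position: [0.57, 0.0612, 0.078]
ee_rot: [0.001, 0.883, 0.47, 0.002]
contact_force: [-4.8, 1.2, 21.1]
width: 0.0001
gripper_force: 10.5
```

The force climbs while the tip no longer advances, so the plunger is at its stop and the bell has rung. I'll retreat and check.

Emit:
apply_moves(
  deltas=[0, 0, 0, -8, 0, 0, 0, 0, -30, 0, 0, 0, 0, -70, 0, 0, 0, 0, -110, 0, 0, 0, 0, -150, 0, 0, 0, 0, -170, 0, 0, 0, 0, -170, 0, 0, 0, 0, -170, 0, 0, 0, 0, -170, 0],
)

```text
clock: 25.03
position: [0.5682, 0.0609, 0.2432]
ee_rot: [-0.0, 0.883, 0.47, -0.001]
contact_force: [-0.6, -0.7, -0.2]
width: 0.0001
gripper_force: 0.0
```

```bash
python3 - <<'E'
from h import *
d=get_image("side"); s=get_state(); print(s["clock"],s["position"],s["contact_force"],s["qd"].round(3))
a=cv2.imread("pics/s5.png")[:,:,::-1].astype(int)
for n,z in(("service_bell",0),("thermometer",.044),("hole0",.028)): print(n,[(np.round(x["point"],1).tolist(),round(x["score"],2),np.round(at_z(d,x["point"],z)[:2],4).tolist()) for x in place_of(n,d)[:3]])
b=cv2.resize(d["frame"][100:250,160:310,::-1],(500,500),interpolation=2);cv2.imwrite("pics/s9.png",b)
E
```

```text
25.0833 [0.56796575 0.0609323  0.24257259] [-0.2889338   0.24651431 -0.30525212] [0.    0.008 0.007 0.001 0.    0.   ]
service_bell [([229.2, 176.4], 0.74, [0.5709, 0.0549])]
thermometer [([207.7, 140.2], 0.88, [0.563, 0.1962])]
hole0 [([260.6, 197.3], 0.83, [0.5979, -0.0925]), ([193.8, 216.8], 0.7, [0.4195, -0.0782]), ([200.6, 224.3], 0.66, [0.4258, -0.1096])]
```

```bash
python3 -c "
from rig import sign_off
print(sign_off())"
```

```text
the job is handed in; nothing more can be done
None
```

I carried out all four steps and handed the job in at about 25 s with no verdict shown; plate, thermometer and bell look right in the last checks, but nothing confirmed that the aimed hold or the ring counted, and I viewed 13 pictures, over the limit of 10.

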